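# Turn the topping row round for the other side of the counter

### The arm

A 6-joint arm with a two-finger parallel gripper is mounted at the origin on the work surface. World frame = base frame: x ahead of the robot, y to its left, z up, the work surface at z = 0. Lengths are in m, angles in rad, forces in N, time in s.
With the tool pointing down it reaches from about 0.375 to 0.9 m from the base axis. Payload 3.1 kg.
Tool frame: the origin (TCP) lies between the finger pads; the fingertips stand 25 mm ahead of it and the grasp point (between the pads) lies 6 mm ahead of it; y points along the fingers, x is the direction in which the jaws open and shut, and the axes are right-handed (so a half turn about y gives the same grasp; the last joint's range is limited). The gripper opens to 87 mm and grips with 3 to 60 N. Pads are 19 mm wide; open, the fingers measure 117 mm over their backs; the gripper's body (75 mm by 190 mm) begins 51 mm behind the grasp point.
Start: joints at [-1.296, 0.527, 1.433, -0, 1.181, -0.178], TCP at [0.274, -0.562, 0.248] pointing down, gripper open.
Joint ranges: [-3.08, 3.08], [-0.75, 2.2], [0.22, 2.44], [-1.43, 4.57], [0, 2.65], [-2.85, 2.85]. Speed limits (rad/s): [2.79, 2.79, 3.14, 3.14, 3.14, 3.14].

### API

Orientations are given as a unit quaternion [x, y, z, w].
In Python, from rig import robot gives the robot as it stands.
- The arm moves only by the tool carry_out, never from a script. Its argument "moves" is a list of rows, each a list of 7 numbers: the opening, from 0 (shut) to 1 (fully open), then the shift along the tool's x, y, z in cm, then the turn, a rotation vector about the tool's x, y, z in rad. In form: [[grip, x, y, z, rx, ry, rz], ...]. A call has 1 to 20 rows; each row is the pose to reach, as a shift and turn from the pose commanded when the call began, along the tool's axes at that moment; what a row does not reach only later rows make up. A row lasts 1/10 s, in which the tool goes at most 50 mm and 8.59 degrees, less where a joint would pass 70% of its speed; a pose out of reach is approached as far as the arm can. A call with a gripper value outside its range is refused whole. The fingers move at their own pace and stop on an object; "force" is the grip in N (left out, the last holds). Time passes only in rows, so rows that repeat a pose let the fingers close. It gives the time, the measured TCP pose, the force and the opening at its end, in the units of the state.
- robot.get_obs(): the state, without advancing time (a new reading comes with each control period).
- robot.camera(name): name is "side" or "top" or "wrist"; returns the picture (420x560x3 uint8, red, green, blue); there is no depth.
- robot.camera_params(name): a dict with "fx", "fy", "cx", "cy" (pixels), "extrinsics" (4x4, takes a point from camera to world coordinates); the wrist camera has in their place "mount" (4x4, takes a point from camera to tool coordinates, whose origin is the TCP and whose axes are the tool frame's). Camera axes: x right, y down, z forward; pixel columns grow to the right and rows downward; lengths in m; the calibration is good to about 2 mm. A picture is of the moment at which its call begins: read the wrist's pose just before it. camera_params takes no time and is no camera call.
- robot.hand_in(): hands the job in, once; it reports no verdict.
The state is a dict: "time": time; "q": joint angles; "joint_velocities": joint speeds; "joint_torque": joint torques, N m; "position": TCP position; "tool_rot": TCP orientation; "ft_force": force on the tool from outside, world axes, zero at the start; "moment": the same for the moment, N m; "grip_width": finger opening in m.
Only numpy, scipy, OpenCV 4.12 (cv2) and the standard library are available. Lean on these libraries where they do the work, as an engineer would, in place of code of your own. Each camera call takes 0.05 s, during which the arm holds its last target.

### The job

Move the four containers from the saucers on the drip tray into the pockets of the serving rack in reverse order: seen from the robot, the leftmost container goes into the rightmost pocket, the second from the left into the second pocket from the right, and so on. Keep every container upright all the way, and leave each standing on the floor of its own pocket.

Things in the scene. Friction and masses are not known exactly. Their poses are not given: they have to be found in the camera images.
- drip_tray: Flat steel drip tray, fixed, 100 (x) x 330 (y) x 12 mm, carrying a row of four saucers along its y axis, at y = +117, +39, -39, -117 mm, x = 0; +y is the left end seen from the robot (the tray is turned at most 0.3 rad). It may be on the robot's left or right. Origin: centre of its underside, on the work surface; z up.
- serving_rack: Low open white plastic rack, fixed, 82 (x) x 316 (y) x 20 mm high, empty at the start, with four pockets in a row along its y axis. Pocket centres at y = +117, +39, -39, -117 mm, x = 0; each pocket is 74 x 74 mm inside, walls 4 mm thick and 20 mm high, its floor 4 mm above the work surface. +y is the left end seen from the robot (turned at most 0.3 rad). Origin: centre of its underside, on the work surface; z up.
- canister: Tall plain round steel canister, 46 mm across, 85 mm high, straight sides, flat top, about 0.25 kg. Origin: centre of its underside; z up when it stands.
- square_tin: Square steel tin, 40 x 40 mm, 72 mm high, flat top, about 0.22 kg; x and y are square to its sides, and it starts turned at most 0.2 rad to the drip tray. Origin: centre of its underside; z up when it stands.
- bottle: White bottle, 95 mm high: round body 50 mm across up to 50 mm, a shoulder up to 61 mm, then a straight grey cap 28 mm across from 61 to 95 mm, fixed to it; about 0.25 kg. Origin: centre of its underside; z up when it stands.
- jar: Squat round white jar with a steel lid that does not come off, 60 mm high: body 53 mm across, lid 54 mm across from 44 to 60 mm; about 0.28 kg. Origin: centre of its underside; z up when it stands.
- saucer_canister: Black round saucer, 72 mm across, 5 mm high, fixed on the drip tray; it is the one under the canister at the start. The four saucers are identical. Origin: centre of its underside, 12 mm above the work surface; things stand on its top, 17 mm above the work surface.
- saucer_square_tin: Black round saucer, 72 mm across, 5 mm high, fixed on the drip tray; it is the one under the square tin at the start. The four saucers are identical. Origin: centre of its underside, 12 mm above the work surface; things stand on its top, 17 mm above the work surface.
- saucer_bottle: Black round saucer, 72 mm across, 5 mm high, fixed on the drip tray; it is the one under the bottle at the start. The four saucers are identical. Origin: centre of its underside, 12 mm above the work surface; things stand on its top, 17 mm above the work surface.
- saucer_jar: Black round saucer, 72 mm across, 5 mm high, fixed on the drip tray; it is the one under the jar at the start. The four saucers are identical. Origin: centre of its underside, 12 mm above the work surface; things stand on its top, 17 mm above the work surface.
Mind the look-alikes: they are no part of the job. Leave any blue or purple look-alike of the canister alone.

How it is judged:
By the outcome, as a careful person would: the job done as asked, in the order asked, and still so for the second after the job is handed in, with the robot touching nothing.
It also fails if it takes over 122 s, if anything falls off the work surface, if the arm or the gripper's body presses on something with over 40 N, if the wrist force passes 120 N, or if a joint passes its speed limit or range.

## Working session

There is one attempt and no reset: what is moved stays moved. The work goes in short steps, Python scripts to look and compute and a tool call to move; the robot and the scene stay as the last step left them, time stands still between calls to the robot, and variables do not carry over. Pictures are saved under pics/ and viewed, and the job is handed in when it is done.

Besides the shell and the picture viewer there is one more tool, called as name(argument=value, ...) on one line, values as JSON. carry_out: Moves the arm, as the interface text tells. Its arguments: {"type":"object","properties":{"moves":{"type":"array"},"force":{"type":"number"}},"required":["moves"]}

```bash
mkdir -p pics; ls; python3 - <<'E'
from rig import robot
import cv2,numpy as np
np.set_printoptions(precision=4,suppress=True)
o=robot.get_obs();print(o)
for n in ['side','top']:
    cv2.imwrite(f'pics/{n}0.png',robot.camera(n)[:,:,::-1]);print(n,robot.camera_params(n))
print(robot.camera_params('wrist'))
E
```

```text
pics
{'time': 0.0, 'q': array([-1.2955,  0.5285,  1.4339, -0.    ,  1.1814, -0.1785]), 'joint_velocities': array([ 0.0003, -0.0026, -0.0011, -0.0001, -0.0003,  0.0019]), 'joint_torque': array([  0.0023, -44.0029, -17.6596,   0.0633,   0.0582,  -0.0002]), 'position': array([ 0.2738, -0.5611,  0.2466]), 'tool_rot': array([-0.5992,  0.3753, -0.3741,  0.6002]), 'ft_force': array([-0.0402,  0.0013,  0.3897]), 'moment': array([-0.0613,  0.0086, -0.0207]), 'grip_width': 0.08693830167429448}
side {'fx': 452.1162249508666, 'fy': 452.1162249508666, 'cx': 276.6612315615494, 'cy': 207.8959375757912, 'extrinsics': array([[-0.6912, -0.472 ,  0.5472, -0.1123],
       [-0.7224,  0.4334, -0.5387,  0.5972],
       [ 0.0171, -0.7677, -0.6406,  0.7344],
       [ 0.    ,  0.    ,  0.    ,  1.    ]])}
top {'fx': 394.78365284944306, 'fy': 394.78365284944306, 'cx': 279.5295526137456, 'cy': 212.3952752022188, 'extrinsics': array([[-0.0971, -0.9731,  0.2087,  0.3127],
       [-0.9953,  0.0946, -0.0217,  0.01  ],
       [ 0.0014, -0.2099, -0.9777,  0.796 ],
       [ 0.    ,  0.    ,  0.    ,  1.    ]])}
{'fx': 364.9932077370906, 'fy': 364.9932077370906, 'cx': 276.2097747583776, 'cy': 212.25854385291743, 'mount': array([[ 1.    ,  0.0001, -0.0003, -0.0001],
       [ 0.0003, -0.2622,  0.965 , -0.1374],
       [ 0.    , -0.965 , -0.2622,  0.0713],
       [ 0.    ,  0.    ,  0.    ,  1.    ]])}
```

View pics/top0.png

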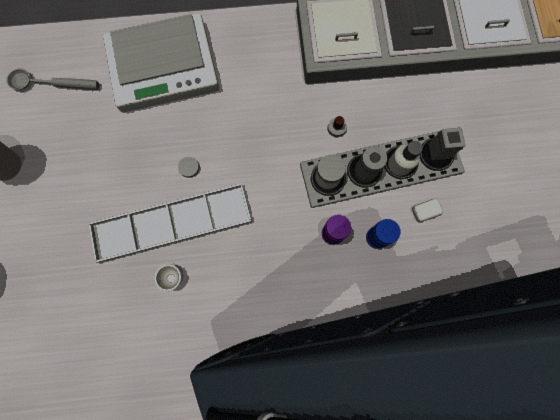

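View pics/side0.png

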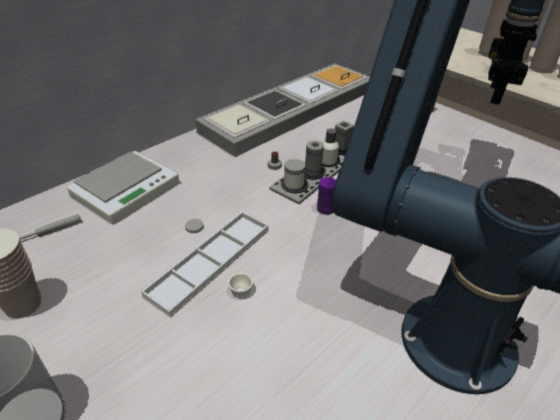

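```bash
python3 - <<'E'
from scipy.spatial.transform import Rotation as R
print(R.from_quat([-0.5992,  0.3753, -0.3741,  0.6002]).as_matrix().round(3))
E
```

```text
[[ 0.438 -0.001  0.899]
 [-0.899  0.002  0.438]
 [-0.002 -1.     0.   ]]
```

The top view shows the tray at about (382,167) with, from the left, jar (330,172), canister (370,165), bottle (404,158) and tin (445,145). The rack is at about (172,222), and there are purple and blue look-alikes at (337,230) and (383,234). I'll zoom in to measure.

```bash
python3 - <<'E'
import cv2
im=cv2.imread('pics/top0.png')
cv2.imwrite('pics/t_tray.png',cv2.resize(im[115:255,290:480],None,fx=4,fy=4,interpolation=cv2.INTER_CUBIC))
cv2.imwrite('pics/t_rack.png',cv2.resize(im[175:300,80:265],None,fx=4,fy=4,interpolation=cv2.INTER_CUBIC))
E
```

```text
(no output)
```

View pics/t_tray.png

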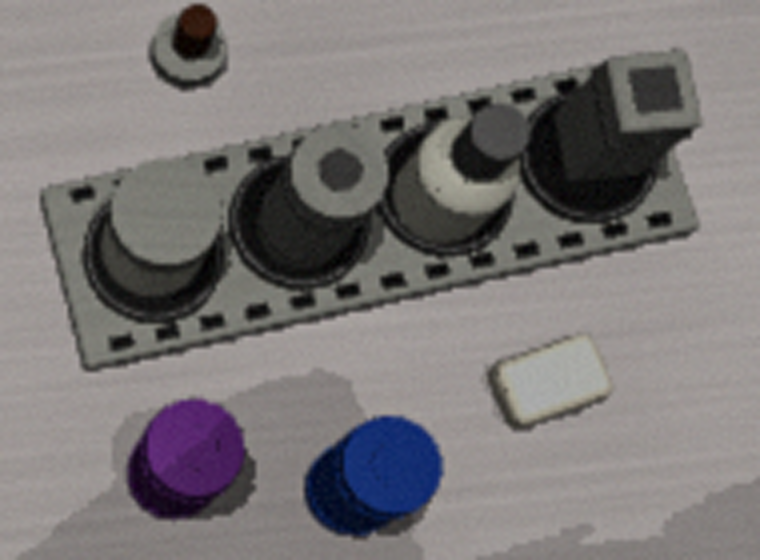

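View pics/t_rack.png

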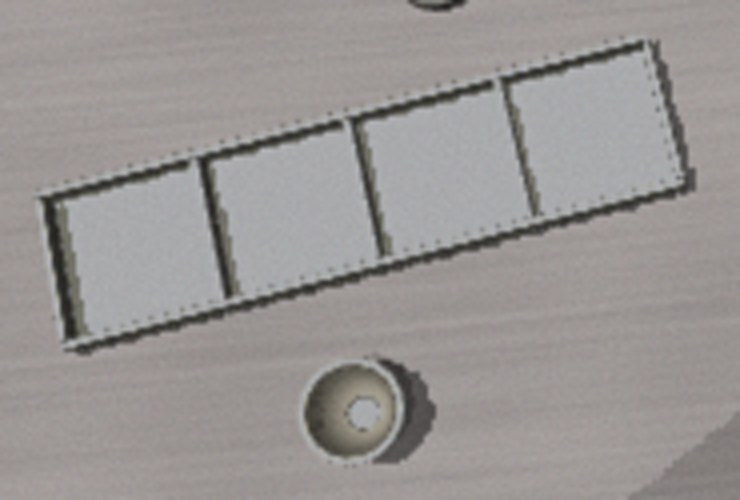

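```bash
cat > h.py <<'E'
from rig import robot
import cv2,numpy as np
from scipy.spatial.transform import Rotation as R
np.set_printoptions(precision=4,suppress=True)
def cast(P,uv,z,E=None):
    E=P['extrinsics'] if E is None else E
    uv=np.atleast_2d(np.array(uv,float))
    d=np.c_[(uv[:,0]-P['cx'])/P['fx'],(uv[:,1]-P['cy'])/P['fy'],np.ones(len(uv))]@E[:3,:3].T
    return E[:3,3]+d*((z-E[2,3])/d[:,2])[:,None]
def proj(P,X,E=None):
    E=P['extrinsics'] if E is None else E
    c=(np.atleast_2d(X)-E[:3,3])@E[:3,:3]
    return np.c_[P['fx']*c[:,0]/c[:,2]+P['cx'],P['fy']*c[:,1]/c[:,2]+P['cy']]
def wristE(o,P):
    T=np.eye(4);T[:3,:3]=R.from_quat(o['tool_rot']).as_matrix();T[:3,3]=o['position'];return T@P['mount']
def fitrect(c,dx,dy):
    # c: corners (left-far,right-far,right-near,left-near) ; returns centre,yaw
    c=np.array(c)[:,:2]; m=np.array([[dx,dy],[dx,-dy],[-dx,-dy],[-dx,dy]])/2
    ctr=c.mean(0); q=c-ctr
    yaw=np.arctan2((m[:,0]*q[:,1]-m[:,1]*q[:,0]).sum(),(m*q).sum())
    res=q-m@np.array([[np.cos(yaw),np.sin(yaw)],[-np.sin(yaw),np.cos(yaw)]])
    return ctr,yaw,res
E
python3 - <<'E'
from h import *
P=robot.camera_params('top')
t=np.array([[42,190],[686,50],[698,230],[90,368]])/4+[290,115]
r=np.array([[40,196],[652,42],[690,185],[66,345]])/4+[80,175]
for c,z,dx,dy in((t,.012,.1,.33),(r,.02,.082,.316)):
    ctr,y,res=fitrect(cast(P,c,z),dx,dy);print(ctr,y,'\n',res)
    for yy in(.117,.039,-.039,-.117):print(ctr+yy*np.array([-np.sin(y),np.cos(y)]))
for n,u,z in(('jar',(168,212),.077),('can',(340,170),.102),('bot',(498,132),.112),('tin',(654,90),.089),('purp',(196,447),.085),('blue',(392,466),.085)):
    print(n,cast(P,np.array(u)/4+[290,115],z))
E
```

```text
[ 0.5551 -0.2365] 0.11897704104642164 
 [[-0.0033  0.0054]
 [ 0.0023 -0.0169]
 [ 0.0022  0.0082]
 [-0.0011  0.0033]]
[ 0.5412 -0.1203]
[ 0.5505 -0.1978]
[ 0.5597 -0.2752]
[ 0.569  -0.3527]
[0.4785 0.2101] 0.16018154478258245 
 [[-0.0024 -0.0009]
 [-0.0028  0.0009]
 [ 0.0023  0.0008]
 [ 0.0029 -0.0007]]
[0.4598 0.3256]
[0.4723 0.2486]
[0.4847 0.1716]
[0.4972 0.0946]
jar [[ 0.5427 -0.1141  0.077 ]]
can [[ 0.5473 -0.1916  0.102 ]]
bot [[ 0.5551 -0.2637  0.112 ]]
tin [[ 0.5771 -0.3507  0.089 ]]
purp [[ 0.4272 -0.1114  0.085 ]]
blue [[ 0.4098 -0.1992  0.085 ]]
```

carry_out(moves=[[1,-20.2,-3.5,41.1,0,-1.257,0],[1,-20.2,-3.5,41.1,0,-1.257,0],[1,-20.2,-3.5,41.1,0,-1.257,0],[1,-20.2,-3.5,41.1,0,-1.257,0],[1,-20.2,-3.5,41.1,0,-1.257,0],[1,-20.2,-3.5,41.1,0,-1.257,0],[1,-20.2,-3.5,41.1,0,-1.257,0],[1,-20.2,-3.5,41.1,0,-1.257,0],[1,-20.2,-3.5,41.1,0,-1.257,0],[1,-20.2,-3.5,41.1,0,-1.257,0],[1,-20.2,-3.5,41.1,0,-1.257,0],[1,-20.2,-3.5,41.1,0,-1.257,0],[1,-20.2,-3.5,41.1,0,-1.257,0],[1,-20.2,-3.5,41.1,0,-1.257,0]], force=30)

```text
time: 1.5
position: [0.5539, -0.2015, 0.2823]
tool_rot: [-0.705, -0.048, 0.049, 0.706]
ft_force: [0.1, 0.5, 0.1]
grip_width: 0.0871
```

```bash
cat >> h.py <<'E'
def delta(target,heading=None):
    o=robot.get_obs();M=R.from_quat(o['tool_rot']);m=M.as_matrix()
    d=m.T@(np.array(target)-o['position'])*100
    rv=np.zeros(3)
    if heading is not None:
        c,s=np.cos(heading),np.sin(heading)
        G=np.array([[c,0,-s],[s,0,c],[0,-1,0]])
        G[:,2]=np.cross(G[:,0],G[:,1])
        rv=(M.inv()*R.from_matrix(G)).as_rotvec()
    print('t',round(o['time'],2),'pos',o['position'],'head',round(np.arctan2(m[1,0],m[0,0]),4),'grip',round(o['grip_width'],4),'F',o['ft_force'],'-> shift',d.round(2),'turn',rv.round(3))
E
python3 - <<'E'
from h import *
import json
o=robot.get_obs();im=robot.camera('wrist');P=robot.camera_params('wrist')
cv2.imwrite('pics/w1.png',im[:,:,::-1]);E=wristE(o,P);np.save('E1.npy',E)
print(o['time'],o['position'],R.from_quat(o['tool_rot']).as_matrix())
E
```

```text
1.5 [ 0.5539 -0.2015  0.2823] [[ 0.9906 -0.0007 -0.1369]
 [ 0.1369  0.0001  0.9906]
 [-0.0007 -1.      0.0002]]
```

View pics/w1.png

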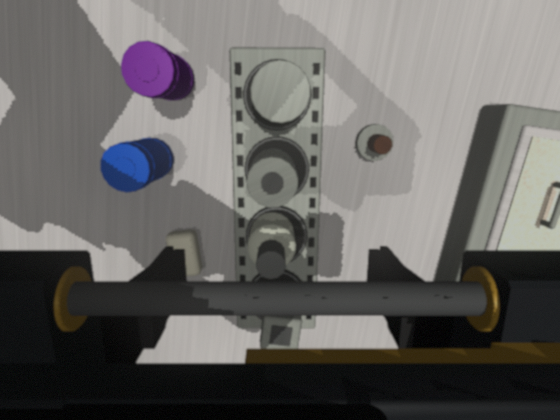

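The wrist view shows the tray vertical, with the jar lid at (279,92), the canister top at (272,176), the bottle cap at (271,258) and the tin partly hidden at (280,333). I'll measure by circle fits.

```bash
python3 - <<'E'
from h import *
im=cv2.imread('pics/w1.png')
cv2.imwrite('pics/w1z.png',cv2.resize(im[40:360,210:340],None,fx=2.5,fy=2.5,interpolation=cv2.INTER_CUBIC)[:, :])
cv2.imwrite('pics/w1a.png',cv2.resize(im[40:200,210:350],None,fx=3.7,fy=3.7,interpolation=cv2.INTER_CUBIC))
cv2.imwrite('pics/w1b.png',cv2.resize(im[195:355,210:350],None,fx=3.7,fy=3.7,interpolation=cv2.INTER_CUBIC))
E
```

```text
(no output)
```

View pics/w1a.png

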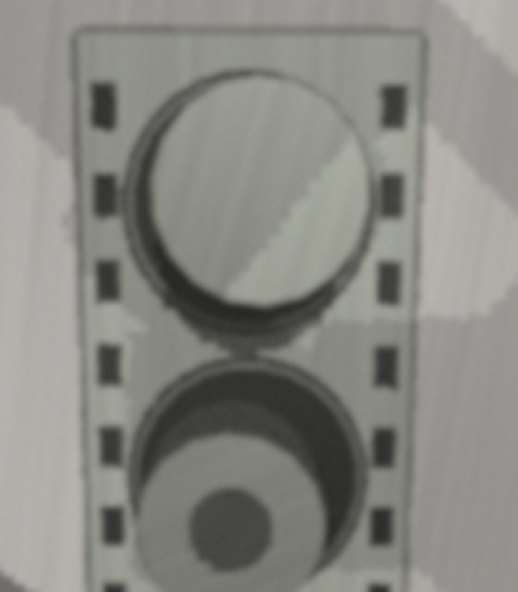

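View pics/w1b.png

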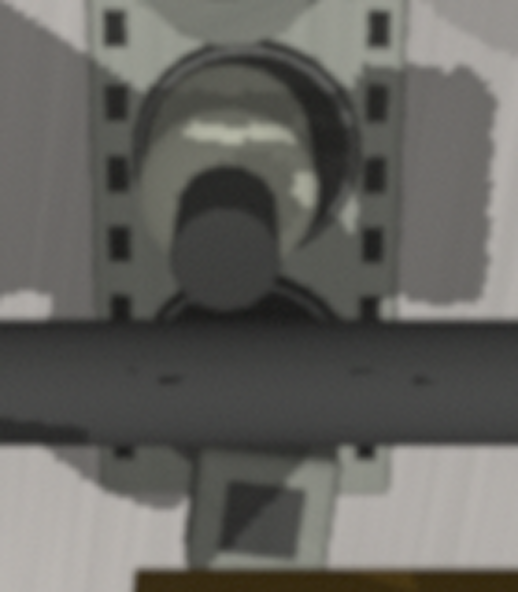

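```bash
python3 - <<'E'
from h import *
P=robot.camera_params('wrist');E=np.load('E1.npy')
A=lambda u:np.array(u)/3.7+[210,40]
B=lambda u:np.array(u)/3.7+[210,195]
c=[A((425,32)),B((390,490)),B((105,490)),A((75,32))]
ctr,y,res=fitrect(cast(P,c,.012,E),.1,.33);print(ctr,y,'\n',res)
for yy in(.117,.039,-.039,-.117):print(ctr+yy*np.array([-np.sin(y),np.cos(y)]))
for n,u,z in(('jar',A((260,188)),.077),('can',A((231,528)),.102),('bot',B((225,258)),.112),('tin',B((263,519)),.089)):
    print(n,cast(P,u,z,E))
t=cast(P,[B(p) for p in((228,480),(305,487),(298,558),(220,550))],.089,E);print(t)
d=t[1]-t[0]+t[2]-t[3];print('tin head',np.arctan2(d[1],d[0]))
d=t[0]-t[3]+t[1]-t[2];print('tin head',np.arctan2(-d[0],d[1]))
Pt=robot.camera_params('top');print((proj(Pt,[[.5706,-.3525,.017],[.5706,-.3525,.089]])-[290,115])*4)
E
```

```text
[ 0.5581 -0.2281] 0.13585051932886152 
 [[-0.0009 -0.0021]
 [-0.0016  0.002 ]
 [ 0.001   0.0021]
 [ 0.0015 -0.0019]]
[ 0.5422 -0.1122]
[ 0.5528 -0.1895]
[ 0.5634 -0.2668]
[ 0.5739 -0.3441]
jar [[ 0.5445 -0.111   0.077 ]]
can [[ 0.5484 -0.1897  0.102 ]]
bot [[ 0.557 -0.263  0.112]]
tin [[ 0.5789 -0.3492  0.089 ]]
[[ 0.5676 -0.3384  0.089 ]
 [ 0.589  -0.3376  0.089 ]
 [ 0.5904 -0.3602  0.089 ]
 [ 0.5683 -0.3607  0.089 ]]
tin head 0.028492318044250037
tin head 0.047752695369000064
[[600.0554 155.8822]
 [660.2831 102.3412]]
```

carry_out(moves=[[1,-3.2,-7.8,38.4,0,-0.023,0],[1,-3.2,-7.8,38.4,0,-0.023,0],[1,-3.2,-7.8,38.4,0,-0.023,0],[1,-3.2,-7.8,38.4,0,-0.023,0],[1,-3.2,-7.8,38.4,0,-0.023,0],[1,-3.2,-7.8,38.4,0,-0.023,0],[1,-3.2,-7.8,38.4,0,-0.023,0],[1,-3.2,-7.8,38.4,0,-0.023,0],[1,-3.2,-7.8,38.4,0,-0.023,0],[1,-3.2,-7.8,38.4,0,-0.023,0],[1,-3.2,-7.8,38.4,0,-0.023,0],[1,-3.2,-7.8,38.4,0,-0.023,0]])

```text
time: 2.75
position: [0.4699, 0.1742, 0.3601]
tool_rot: [0.705, 0.056, -0.057, -0.705]
ft_force: [0.1, -0.5, 0.2]
grip_width: 0.087
```

```bash
python3 - <<'E'
from h import *
o=robot.get_obs();im=robot.camera('wrist');P=robot.camera_params('wrist')
cv2.imwrite('pics/w2.png',im[:,:,::-1]);E=wristE(o,P);np.save('E2.npy',E)
print(o['time'],o['position'],o['q'])
print(proj(P,[[.4785,.2101,.02]],E))
E
```

```text
2.75 [0.4699 0.1742 0.3601] [ 0.1318  0.2345  1.5809 -0.0004  1.3272 -0.0284]
[[287.8748 143.3143]]
```

View pics/w2.png

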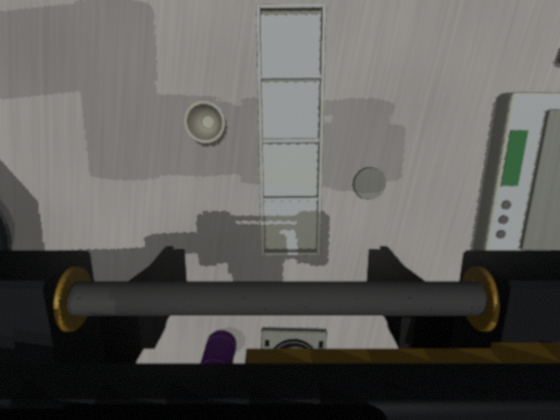

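The rack shows fully, from (258,7) at top left to (318,253) at bottom right. I'll zoom in for the corners.

```bash
python3 - <<'E'
import cv2
im=cv2.imread('pics/w2.png')
a=cv2.resize(im[0:60,245:335],None,fx=6,fy=6,interpolation=cv2.INTER_CUBIC);b=cv2.resize(im[205:265,245:335],None,fx=6,fy=6,interpolation=cv2.INTER_CUBIC)
cv2.imwrite('pics/w2a.png',a);cv2.imwrite('pics/w2b.png',b)
E
```

```text
(no output)
```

View pics/w2a.png

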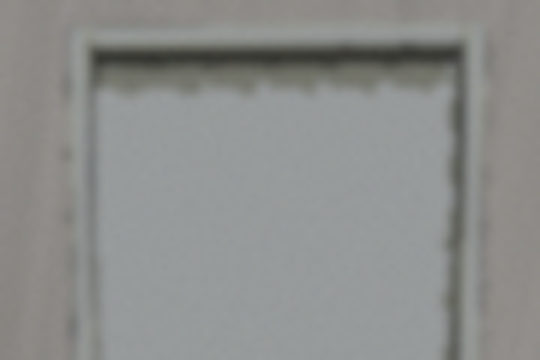

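View pics/w2b.png

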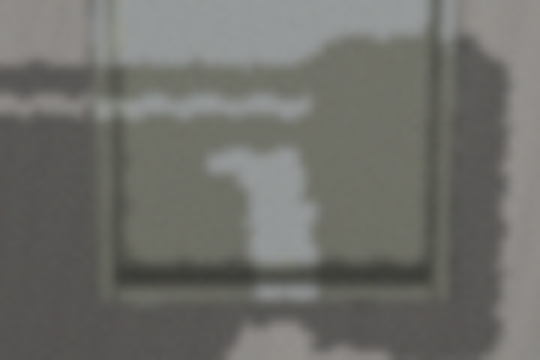

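```bash
python3 - <<'E'
from h import *
P=robot.camera_params('wrist');E=np.load('E2.npy')
A=lambda u:np.array(u)/6+[245,0]
B=lambda u:np.array(u)/6+[245,205]
c=[A((486,26)),B((448,296)),B((102,300)),A((74,32))]
ctr,y,res=fitrect(cast(P,c,.02,E),.082,.316);print(ctr,y,'\n',res)
for yy in(.117,.039,-.039,-.117):print(ctr+yy*np.array([-np.sin(y),np.cos(y)]))
# grasp jar: grasp z .065 -> TCP .071
delta([.5437,-.1122,.13],.136)
E
```

```text
[0.4822 0.2141] 0.16804325561621383 
 [[-0.0005 -0.001 ]
 [-0.0009  0.0012]
 [ 0.0005  0.0009]
 [ 0.0009 -0.0011]]
[0.4626 0.3294]
[0.4756 0.2525]
[0.4887 0.1756]
[0.5017 0.0987]
t 2.8 pos [0.47   0.1743 0.3601] head 0.1603 grip 0.0872 F [ 0.4801  1.5822 -0.5663] -> shift [  2.73  23.01 -29.45] turn [ 0.     0.024 -0.001]
```

carry_out(moves=[[1,2.7,16,-29.4,0,0.024,0],[1,2.7,16,-29.4,0,0.024,0],[1,2.7,16,-29.4,0,0.024,0],[1,2.7,16,-29.4,0,0.024,0],[1,2.7,16,-29.4,0,0.024,0],[1,2.7,16,-29.4,0,0.024,0],[1,2.7,16,-29.4,0,0.024,0],[1,2.7,16,-29.4,0,0.024,0],[1,2.7,16,-29.4,0,0.024,0],[1,2.7,16,-29.4,0,0.024,0],[1,2.7,19,-29.4,0,0.024,0],[1,2.7,22,-29.4,0,0.024,0],[1,2.7,24,-29.4,0,0.024,0],[1,2.7,26,-29.4,0,0.024,0],[1,2.7,27.5,-29.4,0,0.024,0],[1,2.7,28.9,-29.4,0,0.024,0],[1,2.7,28.9,-29.4,0,0.024,0],[1,2.7,28.9,-29.4,0,0.024,0]])

```text
time: 4.6
position: [0.5442, -0.1094, 0.0721]
tool_rot: [0.705, 0.05, -0.049, -0.705]
ft_force: [0.7, -0.5, 0.0]
grip_width: 0.0873
```

```bash
python3 - <<'E'
from h import *
delta([.5437,-.1122,.071],.136)
o=robot.get_obs();im=robot.camera('wrist');cv2.imwrite('pics/w3.png',im[:,:,::-1])
E
```

```text
t 4.6 pos [ 0.5442 -0.1094  0.0721] head 0.1399 grip 0.0873 F [ 0.6694 -0.4872  0.0421] -> shift [-0.09  0.11 -0.27] turn [0.    0.004 0.001]
```

View pics/w3.png

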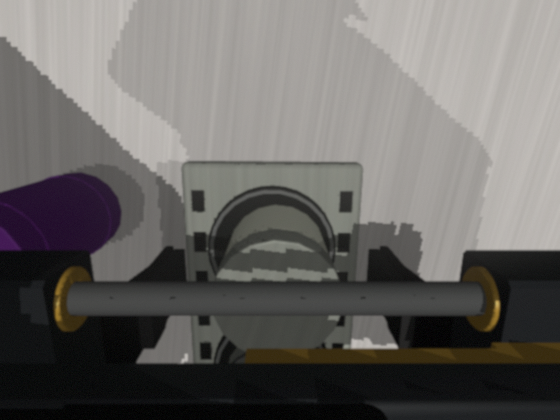

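The jar sits centred between the fingers (columns 215–345, with the fingers at about 185 and 370). Correct by 3 mm and close.

carry_out(moves=[[1,0,0.1,-0.2,0,0,0],[1,0,0.1,-0.2,0,0,0],[0,0,0.1,-0.2,0,0,0],[0,0,0.1,-0.2,0,0,0],[0,0,0.1,-0.2,0,0,0],[0,0,0.1,-0.2,0,0,0],[0,0,0.1,-0.2,0,0,0],[0,0,0.1,-0.2,0,0,0],[0,0,0.1,-0.2,0,0,0],[0,0,0.1,-0.2,0,0,0]], force=35)

```text
time: 5.65
position: [0.5443, -0.1119, 0.0706]
tool_rot: [0.705, 0.049, -0.049, -0.705]
ft_force: [0.4, 0.2, 0.0]
grip_width: 0.0527
```

```bash
python3 - <<'E'
from h import *
delta([.5002,.0971,.058],.165)
E
```

```text
t 5.65 pos [ 0.5443 -0.1119  0.0706] head 0.1389 grip 0.0527 F [0.3676 0.2115 0.0173] -> shift [-1.48  1.25 21.31] turn [ 0.    -0.026  0.   ]
```

carry_out(moves=[[0,0,-0.5,0,0,0,0],[0,0,-1.5,0,0,0,0],[0,0,-3.5,0,0,0,0],[0,0,-6,0,0,0,0],[0,0,-8,1,0,0,0],[0,-0.2,-8,3,0,-0.01,0],[0,-0.4,-8,6,0,-0.015,0],[0,-0.6,-8,9.5,0,-0.02,0],[0,-0.9,-8,13,0,-0.026,0],[0,-1.1,-8,16.5,0,-0.026,0],[0,-1.3,-8,19,0,-0.026,0],[0,-1.5,-8,20.8,0,-0.026,0],[0,-1.5,-7,21.3,0,-0.026,0],[0,-1.5,-5,21.3,0,-0.026,0],[0,-1.5,-3.5,21.3,0,-0.026,0],[0,-1.5,-2.5,21.3,0,-0.026,0],[0,-1.5,-1.7,21.3,0,-0.026,0],[0,-1.5,-1.7,21.3,0,-0.026,0],[0,-1.5,-1.7,21.3,0,-0.026,0]])

```text
time: 7.55
position: [0.5001, 0.0967, 0.0876]
tool_rot: [0.705, 0.058, -0.058, -0.705]
ft_force: [0.2, 0.5, -2.5]
grip_width: 0.0526
```

```bash
python3 - <<'E'
from h import *
delta([.5002,.0971,.058],.165)
cv2.imwrite('pics/w4.png',robot.camera('wrist')[:,:,::-1]);cv2.imwrite('pics/t4.png',robot.camera('top')[:,:,::-1])
E
```

```text
t 7.55 pos [0.5001 0.0967 0.0876] head 0.1646 grip 0.0526 F [ 0.1892  0.4514 -2.4864] -> shift [0.01 2.96 0.04] turn [ 0. -0.  0.]
```

View pics/w4.png

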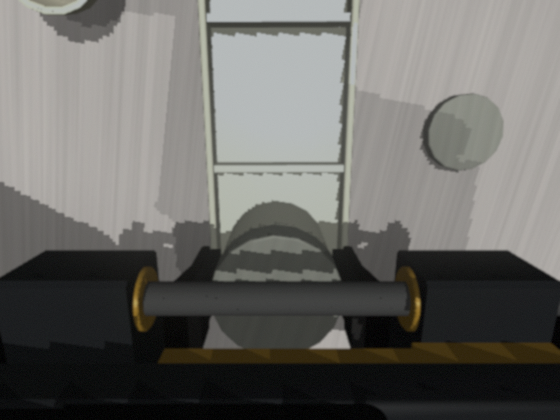

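View pics/t4.png

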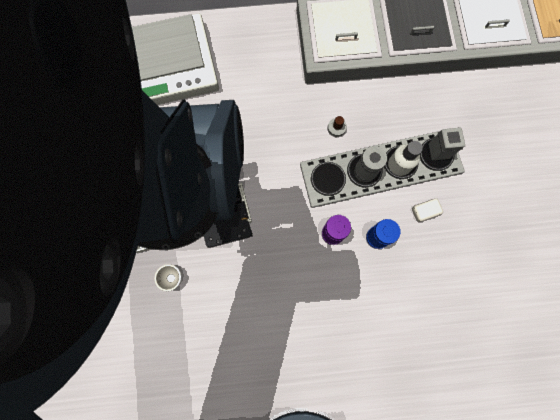

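The wrist view shows the jar (215–340) over the pocket (walls at 215 and 347), with the divider at row 167. I'll check the pocket centre from this divider before lowering.

```bash
python3 - <<'E'
from h import *
P=robot.camera_params('wrist');E=wristE(robot.get_obs(),P)
im=cv2.imread('pics/w4.png');g=im[:,300].mean(1);print([(i,int(g[i])) for i in range(158,180)],[(i,int(g[i])) for i in range(12,36)])
y=.165;ax=np.array([np.cos(y),np.sin(y)]);ay=np.array([-np.sin(y),np.cos(y)]);c=np.array([.5002,.0971])
for u in([280,167.5],[280,21],[215,240],[349,240],[211,150],[350,150]):
    p=cast(P,u,.02,E)[0,:2]-c;print(u,p@ax,p@ay)
E
```

```text
[(158, 182), (159, 181), (160, 179), (161, 161), (162, 127), (163, 109), (164, 129), (165, 159), (166, 177), (167, 181), (168, 181), (169, 181), (170, 178), (171, 162), (172, 134), (173, 118), (174, 122), (175, 146), (176, 170), (177, 180), (178, 181), (179, 180)] [(12, 183), (13, 185), (14, 184), (15, 184), (16, 183), (17, 184), (18, 184), (19, 182), (20, 170), (21, 138), (22, 91), (23, 64), (24, 61), (25, 63), (26, 69), (27, 84), (28, 99), (29, 105), (30, 106), (31, 113), (32, 137), (33, 162), (34, 172), (35, 177)]
[280, 167.5] 0.002147936603374418 0.04158598636400419
[280, 21] 0.0019565151287193093 0.11660993758712505
[215, 240] -0.03644538770422835 -0.001693245910997686
[349, 240] 0.04335004353967159 -0.001717160736781041
[211, 150] -0.03633887013215064 0.051375923619838726
[350, 150] 0.04114786982519407 0.051360353126423224
```

carry_out(moves=[[0,0.2,0.5,0.2,0,0,0],[0,0.2,1.2,0.2,0,0,0],[0,0.2,1.9,0.2,0,0,0],[0,0.2,2.5,0.2,0,0,0],[0,0.2,2.8,0.2,0,0,0],[0,0.2,3.0,0.2,0,0,0],[0,0.2,3.0,0.2,0,0,0],[0,0.2,3.0,0.2,0,0,0]])

```text
time: 8.45
position: [0.5016, 0.0993, 0.0576]
tool_rot: [0.705, 0.058, -0.058, -0.705]
ft_force: [-0.7, 0.7, -1.6]
grip_width: 0.0527
```

```bash
python3 - <<'E'
from h import *
delta([.548,-.1902,.12],.136)
E
```

```text
t 8.45 pos [0.5016 0.0993 0.0576] head 0.165 grip 0.0527 F [-0.7328  0.7087 -1.5904] -> shift [ -0.18  -6.24 -29.32] turn [0.    0.029 0.   ]
```

carry_out(moves=[[0.5,0,0,0,0,0,0],[1,0,0,0,0,0,0],[1,0,0,0,0,0,0],[1,0,0,0,0,0,0],[1,0,-1,0,0,0,0],[1,0,-3,0,0,0,0],[1,0,-7,0,0,0,0],[1,0,-10,-2,0,0,0],[1,-0.2,-10,-7,0,0.029,0],[1,-0.2,-10,-12,0,0.029,0],[1,-0.2,-10,-17,0,0.029,0],[1,-0.2,-10,-22,0,0.029,0],[1,-0.2,-10,-26,0,0.029,0],[1,-0.2,-10,-28.5,0,0.029,0],[1,-0.2,-10,-29.3,0,0.029,0],[1,-0.2,-9,-29.3,0,0.029,0],[1,-0.2,-9,-29.3,0,0.029,0]])

```text
time: 10.15
position: [0.546, -0.188, 0.1462]
tool_rot: [-0.704, -0.047, 0.05, 0.706]
ft_force: [-0.5, 0.2, -0.5]
grip_width: 0.087
```

```bash
python3 - <<'E'
from h import *
delta([.548,-.1902,.078],.136)
cv2.imwrite('pics/w5.png',robot.camera('wrist')[:,:,::-1]);cv2.imwrite('pics/s5.png',robot.camera('side')[:,:,::-1])
E
```

```text
t 10.15 pos [ 0.546  -0.188   0.1462] head 0.1366 grip 0.087 F [-0.5397  0.1727 -0.451 ] -> shift [ 0.19  6.82 -0.26] turn [-0.003  0.001 -0.003]
```

View pics/w5.png

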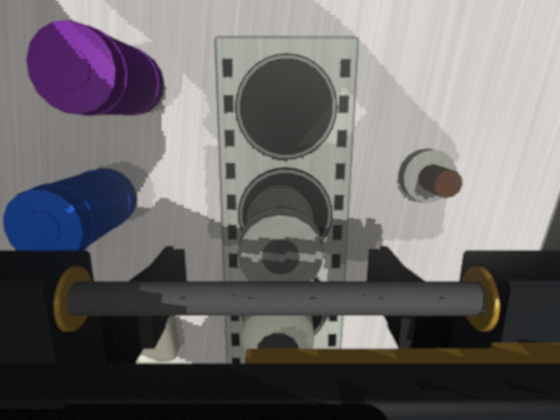

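View pics/s5.png

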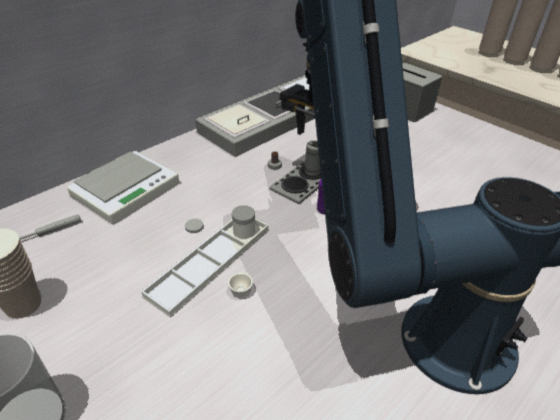

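The jar stands in the rightmost pocket (side view at (243,222)). The canister top is at (280,258) in the wrist view. Go down to it.

```bash
python3 - <<'E'
from h import *
P=robot.camera_params('wrist');E=wristE(robot.get_obs(),P)
print(cast(P,[281,257],.102,E))
E
```

```text
[[ 0.5493 -0.1902  0.102 ]]
```

carry_out(moves=[[1,0.2,0.5,-0.2,0,0,0],[1,0.2,2,-0.2,0,0,0],[1,0.2,4,-0.2,0,0,0],[1,0.2,5.5,-0.2,0,0,0],[1,0.2,6.5,-0.2,0,0,0],[1,0.2,6.8,-0.2,0,0,0],[1,0.2,6.8,-0.2,0,0,0],[0,0.2,6.8,-0.2,0,0,0],[0,0.2,6.8,-0.2,0,0,0],[0,0.2,6.8,-0.2,0,0,0],[0,0.2,6.8,-0.2,0,0,0],[0,0.2,6.8,-0.2,0,0,0],[0,0.2,6.8,-0.2,0,0,0],[0,0.2,6.8,-0.2,0,0,0],[0,0.2,6.8,-0.2,0,0,0],[0,0.2,6.8,-0.2,0,0,0]])

```text
time: 11.85
position: [0.5497, -0.1918, 0.0797]
tool_rot: [-0.705, -0.048, 0.048, 0.706]
ft_force: [-2.4, -1.1, 2.1]
grip_width: 0.0456
```

```bash
python3 - <<'E'
from h import *
delta([.4887,.1756,.0647],.166)
E
```

```text
t 11.85 pos [ 0.5497 -0.1918  0.0797] head 0.1361 grip 0.0456 F [-2.3841 -1.0509  2.1001] -> shift [-1.06  1.5  37.23] turn [-0.   -0.03 -0.  ]
```

carry_out(moves=[[0,0,-0.5,0,0,0,0],[0,0,-1.5,0,0,0,0],[0,0,-3.5,0,0,0,0],[0,0,-6.5,0,0,0,0],[0,0,-9,1,0,0,0],[0,-0.1,-10,3.5,0,-0.01,0],[0,-0.2,-10,7,0,-0.015,0],[0,-0.4,-10,11,0,-0.02,0],[0,-0.5,-10,15,0,-0.03,0],[0,-0.6,-10,19,0,-0.03,0],[0,-0.7,-10,23,0,-0.03,0],[0,-0.8,-10,27,0,-0.03,0],[0,-0.9,-10,31,0,-0.03,0],[0,-1.0,-10,34,0,-0.03,0],[0,-1.1,-10,36.2,0,-0.03,0],[0,-1.1,-9,37.2,0,-0.03,0],[0,-1.1,-6,37.2,0,-0.03,0],[0,-1.1,-3.5,37.2,0,-0.03,0],[0,-1.1,-2,37.2,0,-0.03,0],[0,-1.1,-1.7,37.2,0,-0.03,0]])

```text
time: 13.85
position: [0.4874, 0.1745, 0.0945]
tool_rot: [0.705, 0.057, -0.06, -0.705]
ft_force: [-0.7, -0.2, -2.3]
grip_width: 0.0456
```

```bash
python3 - <<'E'
from h import *
delta([.4887,.1756,.0667],.166)
cv2.imwrite('pics/w6.png',robot.camera('wrist')[:,:,::-1])
E
```

```text
t 13.85 pos [0.4874 0.1745 0.0945] head 0.1654 grip 0.0456 F [-0.7483 -0.2329 -2.301 ] -> shift [0.16 2.78 0.09] turn [ 0.    -0.001 -0.004]
```

View pics/w6.png

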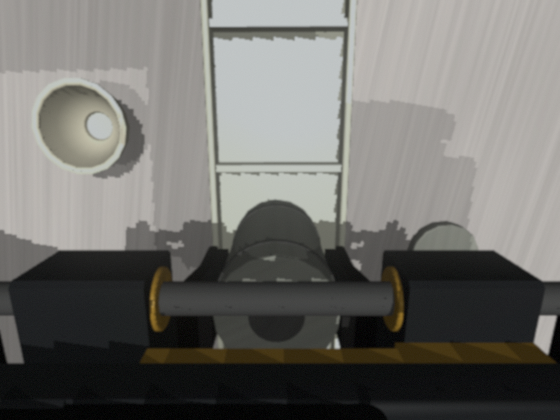

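The canister hangs upright and centred over the second pocket (walls at 215 and 345, divider at row 168). Lower it.

carry_out(moves=[[0,0.1,0.5,0,0,0,0],[0,0.1,1.2,0,0,0,0],[0,0.1,1.9,0,0,0,0],[0,0.1,2.5,0,0,0,0],[0,0.1,2.8,0,0,0,0],[0,0.1,2.9,0,0,0,0],[0,0.1,2.9,0,0,0,0],[0,0.1,2.9,0,0,0,0]])

```text
time: 14.7
position: [0.4897, 0.1755, 0.0677]
tool_rot: [-0.705, -0.059, 0.059, 0.705]
ft_force: [-0.5, -0.4, -2.0]
grip_width: 0.0456
```

```bash
python3 - <<'E'
from h import *
delta([.5565,-.2633,.15],.136)
E
```

```text
t 14.7 pos [0.4897 0.1755 0.0677] head 0.166 grip 0.0456 F [-0.4809 -0.3759 -2.008 ] -> shift [ -0.66  -8.23 -44.38] turn [-0.    0.03  0.  ]
```

carry_out(moves=[[0,0,0.1,0,0,0,0],[0,0,0.1,0,0,0,0],[0.5,0,0.1,0,0,0,0],[1,0,0.1,0,0,0,0],[1,0,0.1,0,0,0,0],[1,0,0.1,0,0,0,0],[1,0,-1,0,0,0,0],[1,0,-3,0,0,0,0],[1,0,-7,0,0,0,0],[1,0,-10.5,0,0,0,0],[1,-0.2,-10.5,-5,0,0.029,0],[1,-0.3,-10.5,-10,0,0.03,0],[1,-0.4,-10.5,-15,0,0.03,0],[1,-0.5,-10.5,-20,0,0.03,0],[1,-0.6,-10.5,-25,0,0.03,0],[1,-0.7,-10.5,-30,0,0.03,0],[1,-0.7,-10.5,-35,0,0.03,0],[1,-0.7,-10.5,-39.5,0,0.03,0],[1,-0.7,-10.5,-42.5,0,0.03,0],[1,-0.7,-10.5,-44.4,0,0.03,0]])

```text
time: 16.7
position: [0.5563, -0.2666, 0.1734]
tool_rot: [0.706, 0.048, -0.047, -0.705]
ft_force: [-1.0, -0.1, -0.4]
grip_width: 0.0868
```

carry_out(moves=[[1,0,0,0,0,0,0],[1,0,0,0,0,0,0]])

```text
time: 16.9
position: [0.5554, -0.2622, 0.1725]
tool_rot: [-0.705, -0.048, 0.048, 0.706]
ft_force: [-0.2, -0.1, 0.0]
grip_width: 0.0868
```

```bash
python3 - <<'E'
from h import *
delta([.5565,-.2633,.104],.136)
P=robot.camera_params('wrist');E=wristE(robot.get_obs(),P);np.save('E7.npy',E)
cv2.imwrite('pics/w7.png',robot.camera('wrist')[:,:,::-1]);cv2.imwrite('pics/s7.png',robot.camera('side')[:,:,::-1])
E
```

```text
t 16.9 pos [ 0.5554 -0.2622  0.1725] head 0.136 grip 0.0868 F [-0.1531 -0.1076  0.0366] -> shift [ 0.1   6.85 -0.13] turn [-0.002  0.    -0.001]
```

View pics/w7.png

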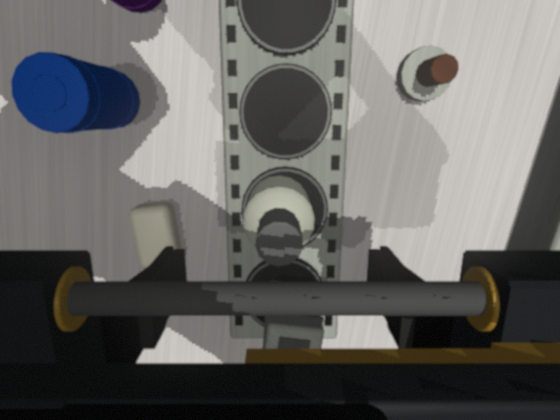

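View pics/s7.png

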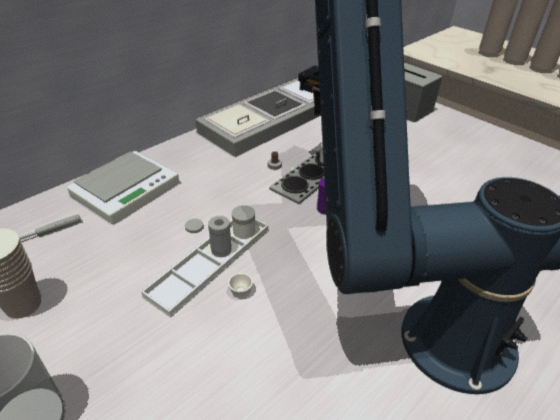

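The jar and canister both stand in their pockets (side view at (243,220) and (219,235)). The bottle cap is centred at about (279,243). Grasp the cap.

carry_out(moves=[[1,0.1,0.5,-0.1,0,0,0],[1,0.1,2,-0.1,0,0,0],[1,0.1,4,-0.1,0,0,0],[1,0.1,5.5,-0.1,0,0,0],[1,0.1,6.5,-0.1,0,0,0],[1,0.1,6.8,-0.1,0,0,0],[1,0.1,6.8,-0.1,0,0,0],[0,0.1,6.8,-0.1,0,0,0],[0,0.1,6.8,-0.1,0,0,0],[0,0.1,6.8,-0.1,0,0,0],[0,0.1,6.8,-0.1,0,0,0],[0,0.1,6.8,-0.1,0,0,0],[0,0.1,6.8,-0.1,0,0,0],[0,0.1,6.8,-0.1,0,0,0],[0,0.1,6.8,-0.1,0,0,0],[0,0.1,6.8,-0.1,0,0,0],[0,0.1,6.8,-0.1,0,0,0],[0,0.1,6.8,-0.1,0,0,0]])

```text
time: 18.8
position: [0.5571, -0.2644, 0.1045]
tool_rot: [-0.705, -0.048, 0.048, 0.705]
ft_force: [-0.7, 0.1, 1.3]
grip_width: 0.027
```

```bash
python3 - <<'E'
from h import *
o=robot.get_obs()
delta([.4756,.2525,o['position'][2]-.013],.166)
cv2.imwrite('pics/w8.png',robot.camera('wrist')[:,:,::-1])
E
```

```text
t 18.8 pos [ 0.5571 -0.2644  0.1045] head 0.136 grip 0.027 F [-0.6645  0.0869  1.284 ] -> shift [-1.07  1.3  52.32] turn [-0.   -0.03 -0.  ]
```

View pics/w8.png

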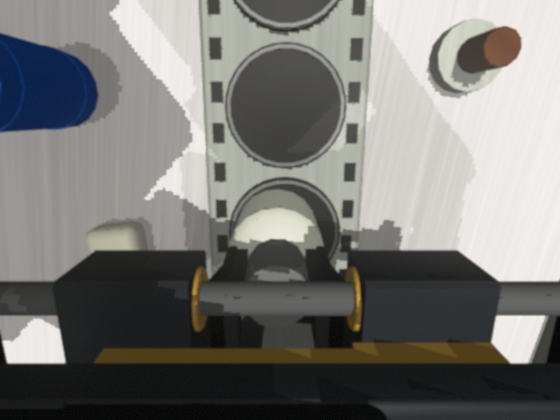

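carry_out(moves=[[0,0,-0.5,0,0,0,0],[0,0,-1.5,0,0,0,0],[0,0,-3.5,0,0,0,0],[0,0,-6.5,0,0,0,0],[0,0,-9.5,0,0,0,0],[0,0,-11,1.5,0,-0.01,0],[0,-0.2,-11,4.5,0,-0.015,0],[0,-0.4,-11,8.5,0,-0.02,0],[0,-0.5,-11,12.5,0,-0.03,0],[0,-0.6,-11,16.5,0,-0.03,0],[0,-0.7,-11,20.5,0,-0.03,0],[0,-0.8,-11,24.5,0,-0.03,0],[0,-0.8,-11,28.5,0,-0.03,0],[0,-0.9,-11,32.5,0,-0.03,0],[0,-0.9,-11,36.5,0,-0.03,0],[0,-1,-11,40.5,0,-0.03,0],[0,-1,-11,44.5,0,-0.03,0],[0,-1.1,-11,48,0,-0.03,0],[0,-1.1,-11,50.5,0,-0.03,0],[0,-1.1,-11,52.3,0,-0.03,0]])

```text
time: 20.85
position: [0.4731, 0.2545, 0.2144]
tool_rot: [-0.704, -0.059, 0.06, 0.705]
ft_force: [1.1, -0.2, -1.7]
grip_width: 0.0271
```

carry_out(moves=[[0,0,0,0,0,0,0],[0,0,2,0,0,0,0],[0,0,4.5,0,0,0,0],[0,0,7,0,0,0,0],[0,0,9,0,0,0,0],[0,0,9.3,0,0,0,0],[0,0,9.3,0,0,0,0]])

```text
time: 21.55
position: [0.4747, 0.2517, 0.1212]
tool_rot: [0.705, 0.058, -0.059, -0.705]
ft_force: [0.0, 0.9, -0.9]
grip_width: 0.0273
```

```bash
python3 - <<'E'
from h import *
delta([.4756,.2525,.0915],.166)
cv2.imwrite('pics/w9.png',robot.camera('wrist')[:,:,::-1])
E
```

```text
t 21.55 pos [0.4747 0.2517 0.1212] head 0.1657 grip 0.0273 F [ 0.0195  0.882  -0.9261] -> shift [0.11 2.97 0.07] turn [ 0.    -0.    -0.002]
```

View pics/w9.png

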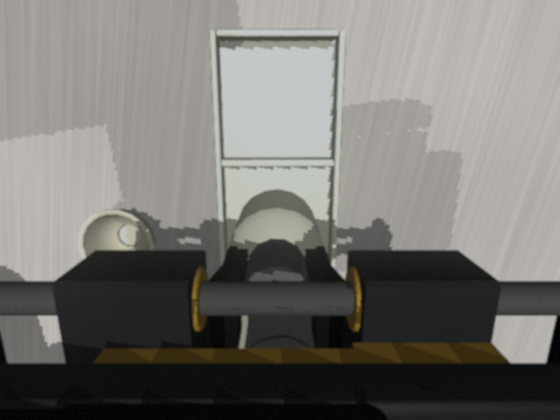

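The bottle is upright and centred in the pocket (body 233–320 between walls at 220 and 338). Lower it.

carry_out(moves=[[0,0.1,0.5,0.1,0,0,0],[0,0.1,1.2,0.1,0,0,0],[0,0.1,1.9,0.1,0,0,0],[0,0.1,2.5,0.1,0,0,0],[0,0.1,2.8,0.1,0,0,0],[0,0.1,3.0,0.1,0,0,0],[0,0.1,3.0,0.1,0,0,0],[0,0.1,3.0,0.1,0,0,0]])

```text
time: 22.4
position: [0.4763, 0.2534, 0.0916]
tool_rot: [-0.705, -0.059, 0.058, 0.705]
ft_force: [0.3, 0.2, -2.3]
grip_width: 0.0269
```

```bash
python3 - <<'E'
from h import *
delta([.578,-.3495,.17],.04)
E
```

```text
t 22.4 pos [0.4763 0.2534 0.0916] head 0.166 grip 0.0269 F [ 0.3006  0.1745 -2.264 ] -> shift [  0.07  -7.85 -61.14] turn [-0.     0.126  0.   ]
```

carry_out(moves=[[0,0,0.1,0,0,0,0],[0,0,0.1,0,0,0,0],[0.3,0,0.1,0,0,0,0],[0.8,0,0.1,0,0,0,0],[0.8,0,0.1,0,0,0,0],[0.8,0,0.1,0,0,0,0],[0.8,0,0.1,0,0,0,0],[0.8,0,-1,0,0,0,0],[0.8,0,-3,0,0,0,0],[1,0,-6,0,0,0,0],[1,0,-8,0,0,0,0],[1,0,-8,-4,0,0.05,0],[1,0,-8,-9,0,0.1,0],[1,0,-8,-14,0,0.126,0],[1,0,-8,-19,0,0.126,0],[1,0.1,-8,-24,0,0.126,0],[1,0.1,-8,-29,0,0.126,0],[1,0.1,-8,-34,0,0.126,0],[1,0.1,-8,-39,0,0.126,0],[1,0.1,-8,-43,0,0.126,0]])

```text
time: 24.4
position: [0.5487, -0.1738, 0.1724]
tool_rot: [0.707, 0.014, -0.013, -0.707]
ft_force: [1.3, -0.1, 1.1]
grip_width: 0.0872
```

```bash
python3 - <<'E'
from h import *
delta([.578,-.3495,.17],.04)
E
```

```text
t 24.4 pos [ 0.5487 -0.1738  0.1724] head 0.0384 grip 0.0872 F [ 1.336 -0.058  1.085] -> shift [  2.26   0.27 -17.67] turn [ 0.001 -0.002  0.002]
```

carry_out(moves=[[1,0.8,0,-4,0,0,0],[1,1.4,0,-9,0,0,0],[1,2,0,-13.5,0,0,0],[1,2.2,0,-16.5,0,0,0],[1,2.2,0,-17.6,0,0,0],[1,2.2,0,-17.6,0,0,0],[1,2.2,0,-17.6,0,0,0]])

```text
time: 25.1
position: [0.5767, -0.3438, 0.1715]
tool_rot: [-0.706, -0.014, 0.015, 0.708]
ft_force: [0.4, 0.3, -0.1]
grip_width: 0.0871
```

```bash
python3 - <<'E'
from h import *
delta([.578,-.3495,.073],.04)
P=robot.camera_params('wrist');E=wristE(robot.get_obs(),P);np.save('E10.npy',E)
im=robot.camera('wrist')[:,:,::-1]
cv2.imwrite('pics/w10.png',im);cv2.imwrite('pics/w10z.png',cv2.resize(im[190:290,210:350],None,fx=5,fy=5,interpolation=cv2.INTER_CUBIC));cv2.imwrite('pics/s10.png',robot.camera('side')[:,:,::-1])
E
```

```text
t 25.1 pos [ 0.5767 -0.3438  0.1715] head 0.0404 grip 0.0871 F [ 0.4265  0.3145 -0.1295] -> shift [ 0.12  9.84 -0.6 ] turn [-0.002  0.    -0.001]
```

View pics/w10.png

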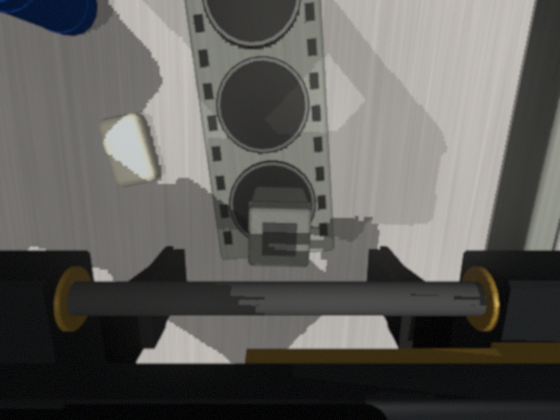

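View pics/w10z.png

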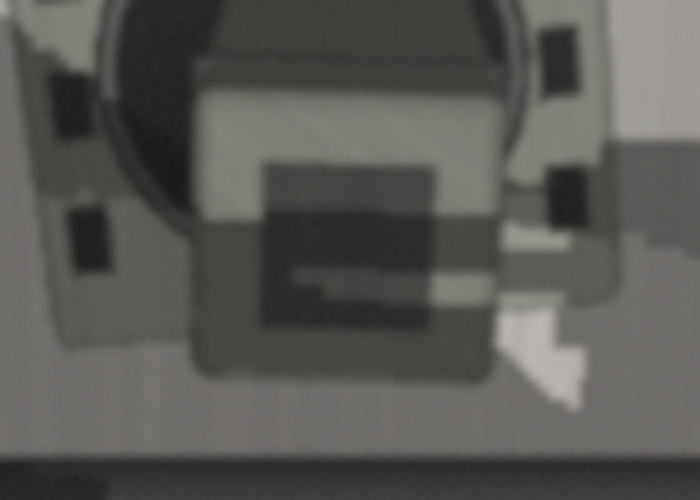

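View pics/s10.png

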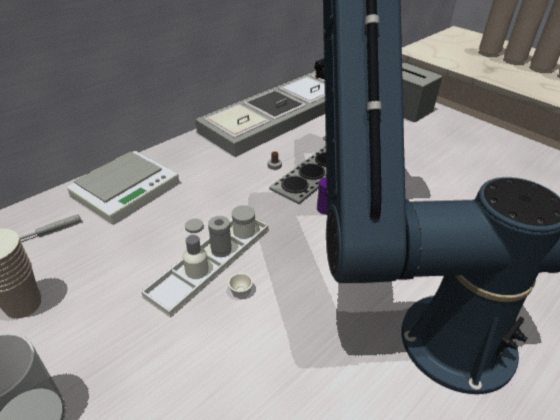

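Three containers stand in the rack (side view: jar (243,220), canister (219,235), bottle (196,258)). The tin top is centred at about (280,239) and turned about 0.02 rad from the tool.

```bash
python3 - <<'E'
from h import *
P=robot.camera_params('wrist');E=np.load('E10.npy')
print(cast(P,np.array([348,246])/5+[210,190],.089,E), cast(P,np.array([346,235])/5+[210,190],.089,E))
delta([.578,-.3495,.073],.02)
E
```

```text
[[ 0.5787 -0.3495  0.089 ]] [[ 0.5784 -0.348   0.089 ]]
t 25.2 pos [ 0.577  -0.3432  0.1716] head 0.0418 grip 0.087 F [ 0.2681 -0.1106  0.1874] -> shift [ 0.09  9.86 -0.65] turn [-0.002  0.022 -0.001]
```

carry_out(moves=[[1,0.1,1,-0.6,0,0.02,0],[1,0.1,3.5,-0.6,0,0.02,0],[1,0.1,6,-0.6,0,0.02,0],[1,0.1,8,-0.6,0,0.02,0],[1,0.1,9.4,-0.6,0,0.02,0],[1,0.1,9.8,-0.6,0,0.02,0],[1,0.1,9.8,-0.6,0,0.02,0],[0,0.1,9.8,-0.6,0,0.02,0],[0,0.1,9.8,-0.6,0,0.02,0],[0,0.1,9.8,-0.6,0,0.02,0],[0,0.1,9.8,-0.6,0,0.02,0],[0,0.1,9.8,-0.6,0,0.02,0],[0,0.1,9.8,-0.6,0,0.02,0],[0,0.1,9.8,-0.6,0,0.02,0],[0,0.1,9.8,-0.6,0,0.02,0],[0,0.1,9.8,-0.6,0,0.02,0]])

```text
time: 26.8
position: [0.5785, -0.3515, 0.0736]
tool_rot: [0.707, 0.007, -0.007, -0.707]
ft_force: [1.0, 0.8, -0.8]
grip_width: 0.0397
```

```bash
python3 - <<'E'
from h import *
o=robot.get_obs()
delta([.4626,.3294,o['position'][2]-.013],.166)
E
```

```text
t 26.8 pos [ 0.5785 -0.3515  0.0736] head 0.0199 grip 0.0397 F [ 1.0109  0.7799 -0.7519] -> shift [-10.23   1.29  68.31] turn [ 0.    -0.146  0.   ]
```

carry_out(moves=[[0,0,-0.5,0,0,0,0],[0,0,-1.5,0,0,0,0],[0,0,-3.5,0,0,0,0],[0,0,-6.5,0,0,0,0],[0,0,-9.5,0,0,0,0],[0,0,-12,1.5,0,0,0],[0,-0.5,-13,4.5,0,-0.02,0],[0,-1.2,-13,8.5,0,-0.04,0],[0,-1.8,-13,12.5,0,-0.06,0],[0,-2.4,-13,16.5,0,-0.08,0],[0,-3,-13,20.5,0,-0.1,0],[0,-3.6,-13,24.5,0,-0.12,0],[0,-4.2,-13,28.5,0,-0.14,0],[0,-4.8,-13,32.5,0,-0.146,0],[0,-5.4,-13,36.5,0,-0.146,0],[0,-6,-13,40.5,0,-0.146,0],[0,-6.6,-13,44.5,0,-0.146,0],[0,-7.2,-13,48,0,-0.146,0],[0,-7.6,-13,50.5,0,-0.146,0],[0,-7.8,-13,52,0,-0.146,0]])

```text
time: 28.8
position: [0.4893, 0.1688, 0.2042]
tool_rot: [-0.705, -0.06, 0.059, 0.705]
ft_force: [0.4, -0.6, -3.1]
grip_width: 0.04
```

carry_out(moves=[[0,0,0,0,0,0,0],[0,0,0,0,0,0,0]])

```text
time: 29.0
position: [0.4904, 0.1664, 0.2038]
tool_rot: [0.705, 0.059, -0.059, -0.704]
ft_force: [0.5, -0.2, -2.0]
grip_width: 0.0393
```

```bash
python3 - <<'E'
from h import *
delta([.4626,.3294,.0606],.166)
E
```

```text
t 29.0 pos [0.4904 0.1664 0.2038] head 0.1666 grip 0.0393 F [ 0.4751 -0.2247 -1.998 ] -> shift [-0.05 14.31 16.55] turn [0.001 0.001 0.001]
```

carry_out(moves=[[0,0,0,1.5,0,0,0],[0,0,0,4.5,0,0,0],[0,0,0,8.5,0,0,0],[0,0,0,12.5,0,0,0],[0,0,0,15.3,0,0,0],[0,0,0,16.5,0,0,0],[0,0,1,16.5,0,0,0],[0,0,4,16.5,0,0,0],[0,0,7,16.5,0,0,0],[0,0,9.5,16.5,0,0,0],[0,0,11,16.5,0,0,0],[0,0,11.3,16.5,0,0,0],[0,0,11.3,16.5,0,0,0]])

```text
time: 30.3
position: [0.4629, 0.3281, 0.0898]
tool_rot: [0.705, 0.057, -0.059, -0.704]
ft_force: [-0.2, -0.2, -2.0]
grip_width: 0.0397
```

```bash
python3 - <<'E'
from h import *
delta([.4626,.3294,.0606],.166)
cv2.imwrite('pics/w11.png',robot.camera('wrist')[:,:,::-1])
E
```

```text
t 30.3 pos [0.4629 0.3281 0.0898] head 0.1643 grip 0.0397 F [-0.2441 -0.239  -1.9634] -> shift [-0.    2.92  0.13] turn [ 0.001 -0.002 -0.002]
```

View pics/w11.png

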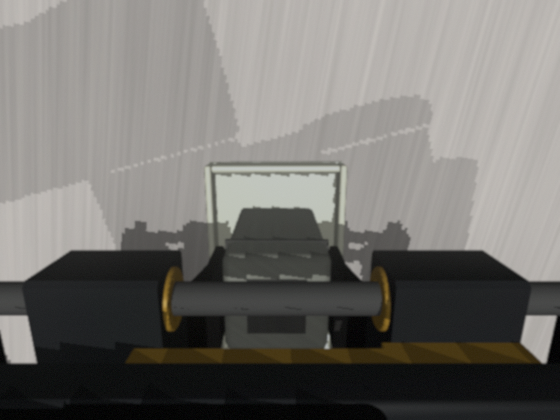

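The tin is upright, centred and square in the leftmost pocket (tin 232–325, walls 210–345). Lower it, release and lift away.

carry_out(moves=[[0,0,0.5,0.1,0,0,0],[0,0,1.2,0.1,0,0,0],[0,0,1.9,0.1,0,0,0],[0,0,2.5,0.1,0,0,0],[0,0,2.8,0.1,0,0,0],[0,0,3.0,0.1,0,0,0],[0,0,3.0,0.1,0,0,0],[0,0,3.0,0.1,0,0,0]])

```text
time: 31.15
position: [0.4628, 0.3307, 0.0606]
tool_rot: [-0.705, -0.059, 0.059, 0.705]
ft_force: [0.2, 0.8, -1.3]
grip_width: 0.0399
```

carry_out(moves=[[0,0,0.05,0,0,0,0],[0,0,0.05,0,0,0,0],[0.5,0,0.05,0,0,0,0],[1,0,0.05,0,0,0,0],[1,0,0.05,0,0,0,0],[1,0,0.05,0,0,0,0],[1,0,-1,0,0,0,0],[1,0,-3,0,0,0,0],[1,0,-7,0,0,0,0],[1,0,-11,0,0,0,0],[1,0,-15,-2,0,0,0],[1,0,-19,-7,0,0,0],[1,0,-23,-11,0,0,0],[1,0,-27,-14,0,0,0],[1,0,-29,-16,0,0,0],[1,0,-29,-16,0,0,0],[1,0,-29,-16,0,0,0]])

```text
time: 32.85
position: [0.4891, 0.1723, 0.3518]
tool_rot: [-0.705, -0.059, 0.057, 0.705]
ft_force: [-0.2, 0.1, -0.3]
grip_width: 0.0873
```

```bash
python3 - <<'E'
from h import *
delta([.4626,.3294,.0606],.166)
cv2.imwrite('pics/w12.png',robot.camera('wrist')[:,:,::-1]);s=robot.camera('side')[:,:,::-1]
cv2.imwrite('pics/s12.png',cv2.resize(s[150:330,100:300],None,fx=3,fy=3,interpolation=cv2.INTER_CUBIC))
E
```

```text
t 32.85 pos [0.4891 0.1723 0.3518] head 0.1641 grip 0.0873 F [-0.1646  0.0644 -0.325 ] -> shift [-0.12 29.12 15.92] turn [-0.    -0.002  0.002]
```

View pics/w12.png

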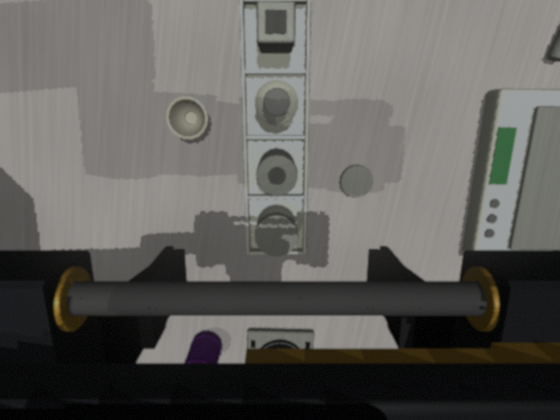

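View pics/s12.png

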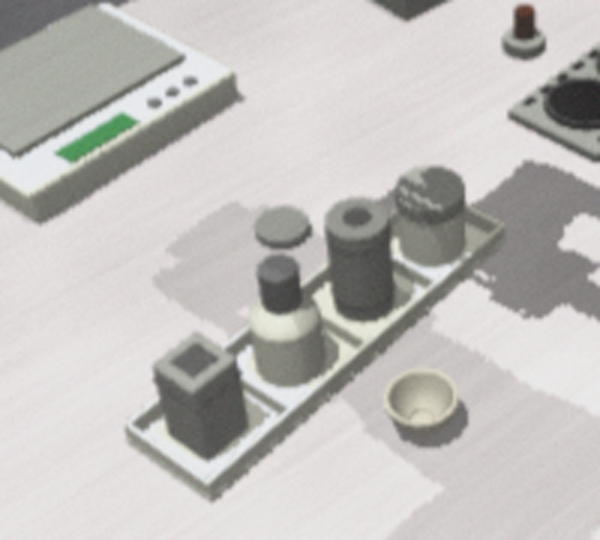

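All four containers stand upright inside their pockets: tin, bottle, canister and jar from left to right. The gripper is well clear of them. Handing in.

```bash
python3 -c "
from rig import robot
print(robot.hand_in())"
```

```text
the job is handed in; nothing more can be done
None
```

I moved all four containers into the rack in reverse order. From left to right it now holds the square tin, bottle, canister and jar (they started as jar, canister, bottle, tin). I handed the job in at about 33 s.

**Last checks:** the final wrist and side pictures show each container upright inside its own pocket. The gripper was open and about 0.35 m up, touching nothing. I never touched the blue and purple look-alikes.

**Disagreements:**
- **Rack:** the top and wrist cameras put it about 5 mm apart. I used the wrist fit after checking it against the pocket dividers.
- **Tray:** one corner in the first top-view fit was about 17 mm off, so I took the tray pose from the wrist view.

No check failed.

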